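# Bolt the guard and hold a spring at its test mark on the bench spring tester

## Task

An engine governor spring is hooked up in the bench spring tester and its load must be read at the set length. First slide the guard's bolt fully home into its keeper; only then draw the spring-loaded slide out by its handle until its yellow pointer stands on the red index of the rule, not going well past it, and keep it there: finish still holding the handle at the mark, because the spring pulls it back when let go. Leave the index where it is set, the guard shut, and the can, socket and wrench where they lie.

Things in the scene. Friction and masses are not known exactly. Their poses are not given: they have to be found in the camera images.
- tester: bench spring tester: green steel base 170 x 530 x 12 mm, bolted down, turned only about z. Origin: on the bench, under the draw rod. Own y runs along the rod, the spring is drawn out towards -y; +x is the side with the rule, away from the robot. A round white load gauge, 76 mm across, top 110 mm high, is at y = 252 mm; its needle and the spring coils only show the load
- guard_lid (a joint): angle of the clear, steel-framed lid of the guard box over the spring (tester's x -55 to 55, y -20 to 180 mm, top 104 mm above the bench; green end plates reach y = -32 and 212 mm, no higher). Hinged along its far long edge: 0 shut, as it starts and shall stay; grows as it lifts
- guard_bolt (a joint): travel of the bolt on top of the lid, m: 0 drawn back, 0.040 fully home against its stop, nose through the keeper. Starts between 0 and 0.012, moves along the tester's +y, no spring, stays where left, about 2.5 N of friction
- bolt_knob (a point): grip point of the bolt's upright tail, a bright round stem 12 mm in diameter on the 10 mm bolt rod; moves with the bolt. 132.5 mm above the bench, at the tester's x = -35 mm; stem top 14 mm above this point, rod top 15 mm and lid 28.5 mm below it. Two dark straps (23 mm wide, tops 121.5 mm above the bench) guide the rod on the +y side, the nearer 17 mm from the stem's axis when home
- keeper (a point): middle of the bolt's keeper, a steel loop 26 mm wide, 12 mm long, its top 122 mm above the bench, on the green end plate at the tester's x = -35, y = 195 mm
- draw_slide: draw slide; origin: middle of the handle's black grip bar, 14 mm in diameter, 98 mm long along the tester's x, 130 mm above the bench, on two 12 mm uprights 86 mm apart; 56 mm or more is free below the bar. Slides along the tester's y only: y = -95 mm at rest, stop at -195 mm. A spring pulls it towards +y: 4.5 N at rest, 1.5 N more per 10 mm drawn, 1 N friction
- pointer (a point): tip of the slide's yellow pointer over the rule: 78 mm to the tester's +x of the draw slide's origin, at the same y, 47 mm above the bench
- mark (a point): middle of the top of the red index, 8 mm wide along the tester's y, 32 mm across, top 39 mm above the bench, at the tester's x = 78 mm. It rides stiffly on the rule, 45 to 80 mm from the pointer's rest towards -y. The pointer is on it when both have the same y in the tester's frame. Axes parallel to the tester's
- can: empty-looking gold drinks can standing on the bench, 66 mm in diameter, 115 mm tall; origin at the centre of its underside
- socket: dark steel impact socket standing on the bench, 44 mm in diameter, 60 mm tall; origin at the centre of its underside
- wrench: steel wrench lying flat on the bench, 180 mm long; origin near its middle, at its underside

How it is judged (in metres and radians):
On the way, in this order (a step that is already met when the one before it is completed fails the run):
1. the guard's bolt is home in its keeper (value of joint guard_bolt above 0.034 m), for 0.2 s.
2. the pointer stands on the red index (y of pointer in the frame of mark between -0.004 and 0.004 m), for 0.2 s.
At the end, for the whole second after the job is handed in: the slide is held out by the gripper's fingers (over 3 N of contact), still, with the pointer's tip within the red index (4 mm either side of its middle along the rule), the bolt home (34 of its 40 mm or more) and the lid shut (under 0.05 rad) (all of step 2 and contact force between draw_slide and the fingers above 3 N and linear speed of draw_slide below 0.01 m/s and value of joint guard_bolt above 0.034 m and value of joint guard_lid below 0.05 rad); the arm keeps its last pose, push and grip.
It fails at once if the slide is drawn more than 15 mm before the bolt is home (y of draw_slide in the frame of tester below -0.11 m and value of joint guard_bolt below 0.034 m).
It fails at once if the spring is drawn more than 15 mm past the red index (y of pointer in the frame of mark below -0.015 m).
It fails at once if the red index is shifted along the rule by more than 4 mm (distance of mark from where it was at the start of the episode above 0.004 m).
It fails at once if the guard's lid is lifted (value of joint guard_lid above 0.15 rad).
It fails at once if the can, socket or wrench is moved more than 20 mm (distance of any of can, socket, wrench from where it was at the start of the episode above 0.02 m).
It also fails if it takes over 48 s, if anything falls off the work surface, if the arm or the gripper's body presses on something with over 40 N, if the wrist force passes 120 N, or if a joint passes its speed limit or range.

## Robot

A 7-joint arm with a two-finger parallel gripper is mounted at the origin on the work surface. World frame = base frame: x ahead of the robot, y to its left, z up, the work surface at z = 0. Lengths are in m, angles in degrees, forces in N, time in s.
With the tool pointing down it reaches from about 0.425 to 0.875 m from the base axis. Payload 4.7 kg.
Tool frame: the origin (TCP) lies midway between the tips of the shut fingers; the grasp point (between the pads) lies 19 mm behind it; z points along the fingers, y is the line along which they close (so a half turn about z gives the same grasp; the last joint's range is limited). The gripper opens to 87 mm and grips with 3 to 60 N. Pads are 19 mm wide; open, the fingers measure 117 mm over their backs; the gripper's body (75 mm by 190 mm) begins 51 mm behind the grasp point.
Start: joints at [-65.598, 18.392, -4.016, 83.108, 1.295, 78.541, -3.26], TCP at [0.26, 0.596, 0.223] pointing down, gripper open.
Joint ranges: [-163.93, 163.93], [-17.29, 119.83], [-79.2, 71.16], [3.27, 140.29], [-89.18, 269.18], [5.43, 117.66], [-154.24, 154.24]. Speed limits (degrees/s): [147.25, 147.25, 180, 180, 180, 180, 180].

## Interface

Orientations are given as [roll, pitch, yaw] about the fixed x, y, z axes, in that order (R = Rz(yaw) Ry(pitch) Rx(roll)).
In Python, from cell import env, viewer, boxes_of, masks_of gives the robot as it stands. The module is installed in compiled form; this text tells all that it offers.
- The arm moves only by the tool apply_moves, never from a script. Its argument "moves" is a list of rows, each a list of 7 numbers: the shift along the tool's x, y, z scaled (see below), then the turn, a rotation vector about the tool's x, y, z scaled (see below), then the opening, from 0 (shut) to 1 (fully open). A call has 1 to 20 rows; each row is the pose to reach, as a shift and turn from the pose commanded when the call began, along the tool's axes at that moment; what a row does not reach only later rows make up. The controller multiplies each number of a shift by 0.2 m and each number of a turn by 1.5 rad. A row lasts 1/10 s, in which the tool goes at most 50 mm and 8.59 degrees, less where a joint would pass 70% of its speed; a pose out of reach is approached as far as the arm can. A call with a number of a shift or a turn outside -1 to 1 is refused whole. A call with a gripper value outside its range is refused whole. The fingers move at their own pace and stop on an object; "grip_force" is the grip in N (left out, the last holds). Time passes only in rows, so rows that repeat a pose let the fingers close. It gives the time, the measured TCP pose, the force, the opening and the grip force at its end, in the units of the state.
- env.get_obs(): the state, without advancing time (a new reading comes with each control period).
- viewer.read_camera(name): name is "scene" or "top" or "wrist"; returns the picture (480x640x3 uint8, red, green, blue); there is no depth.
- viewer.get_calibration(name): a dict with "fov_y" (degrees; the focal length in pixels is half the picture's height over the tangent of half this angle, whatever the lens; pixels are square), "cx", "cy" (the principal point, pixels), "position" and "orientation" of the camera in the world. Camera axes: x right, y up, looking along -z (the intrinsics and any distortion apply to the point x, -y, -z); pixel columns grow to the right and rows downward; lengths in m; the calibration is good to about 2 mm. A picture is of the moment at which its call begins: read the wrist's pose just before it. get_calibration takes no time and is no camera call; for the wrist camera it gives the pose at the moment of the call.
- env.sign_off(): hands the job in; it is judged then, once.
Trained networks look in the newest picture that a camera, given by its name, has taken for a name from the list of things; names that differ only in an ending like _2 or _b are one class to them, and where a whole thing is asked for, a point or a joint stands for the part that bears it (a point fixed in the world has none). Each returns a list of dicts, best first, with "conf" (0 to 1); they miss things now and then, are a little off and sometimes report something else, mostly with a low value. They report only what shows in the picture. A call takes as long as a camera call.
- boxes_of(camera, target): "location" ([column, row] in pixels, amid what is visible of it).
- masks_of(camera, target): "pixels" (480x640 bool, what is visible of it) and "location" ([column, row] in pixels, amid what is visible of it).
The state is a dict: "time_s": time; "qpos": joint angles; "joint_velocities": joint speeds; "effort": joint torques, N m; "tool_pos": TCP position; "tool_rot": TCP orientation; "force": force on the tool from outside, world axes, zero at the start; "wrist_torque": the same for the moment, N m; "grip_width": finger opening in m; "grasp_force": force on a finger pad.
Only numpy, scipy, OpenCV 4.12 (cv2) and the standard library are available. Lean on these libraries where they do the work, as an engineer would, in place of code of your own. Each camera call takes 0.05 s, during which the arm holds its last target. There are 200 camera calls.

## Working session

There is one attempt and no reset: what is moved stays moved. The work goes in short steps, Python scripts to look and compute and a tool call to move; the robot and the scene stay as the last step left them, time stands still between calls to the robot, and variables do not carry over. Pictures are saved under pics/ and viewed, at most 10 in all, crops included, and the job is handed in when it is done.

Besides the shell and the picture viewer there is one more tool, called after "Call:" by a JSON object that holds its "api" and its "payload", one argument or row to a line. apply_moves: Moves the arm, as the interface text tells. Shifts and turns lie within -1 to 1; 1 stands for 0.2 m of shift or 1.5 rad of turn. Its arguments: {"type":"object","properties":{"moves":{"type":"array","items":{"type":"array","items":{"type":"number","minimum":-1,"maximum":1}}},"grip_force":{"type":"number"}},"required":["moves"]}

```bash
mkdir -p pics; cat > h.py <<'E'
import numpy as np, cv2
from scipy.spatial.transform import Rotation as R
from cell import env, viewer, boxes_of, masks_of
def ray(cam,px,cal=None):
    c=cal or viewer.get_calibration(cam); f=240/np.tan(np.radians(c["fov_y"])/2)
    d=np.array([(px[0]-c["cx"])/f,-(px[1]-c["cy"])/f,-1.0])
    return np.array(c["position"]),rot(c["orientation"]).apply(d)
def rot(o):
    o=np.array(o,float)
    if o.shape==(3,3): return R.from_matrix(o)
    return R.from_euler('xyz',o,degrees=True) if o.size==3 else R.from_quat(o)
def at_z(cam,px,z,cal=None):
    p,d=ray(cam,px,cal); return p+d*(z-p[2])/d[2]
E
python3 - <<'E'
from h import *
for c in ["scene","top","wrist"]:
    cal=viewer.get_calibration(c); print(c,cal)
    im=viewer.read_camera(c); cv2.imwrite(f"pics/{c}0.png",im[...,::-1])
    zs=dict(tester=0.012,guard_bolt=.11,bolt_knob=.1325,keeper=.122,draw_slide=.13,pointer=.047,mark=.039,can=.06,socket=.03,wrench=.005,guard_lid=.104)
    for n,z in zs.items():
        r=boxes_of(c,n)[:2]
        print(n,[(np.round(b["location"]),round(b["conf"],2),np.round(at_z(c,b["location"],z,cal),3)) for b in r])
o=env.get_obs();print(o)
E
```

```text
scene {'fov_y': 42.629208452855465, 'cx': 312.6128482822575, 'cy': 238.94120046713314, 'position': array([0.94681083, 0.73144717, 0.71463279]), 'orientation': array([4.98392763e+01, 1.12023135e-01, 1.50633405e+02])}
tester [(array([310., 248.]), 0.76, array([0.555, 0.023, 0.012]))]
guard_bolt [(array([331., 208.]), 0.67, array([0.532, 0.053, 0.11 ]))]
bolt_knob [(array([329., 198.]), 0.73, array([0.537, 0.055, 0.132]))]
keeper [(array([307., 251.]), 0.69, array([0.623, 0.138, 0.122]))]
draw_slide [(array([256., 174.]), 0.84, array([ 0.607, -0.068,  0.13 ]))]
pointer [(array([254., 173.]), 0.9, array([ 0.561, -0.187,  0.047]))]
mark [(array([208., 196.]), 0.43, array([ 0.664, -0.169,  0.039]))]
can [(array([250., 325.]), 0.79, array([0.737, 0.176, 0.06 ])), (array([310., 251.]), 0.58, array([0.585, 0.079, 0.06 ]))]
socket [(array([226., 272.]), 0.75, array([0.712, 0.027, 0.03 ]))]
wrench [(array([352., 211.]), 0.83, array([ 0.431, -0.036,  0.005]))]
guard_lid [(array([308., 216.]), 0.94, array([0.571, 0.046, 0.104]))]
top {'fov_y': 49.200425218621255, 'cx': 311.72453634476864, 'cy': 2
[... 1376 characters left out ...]
, 'qpos': array([-65.59856753,  18.39236439,  -4.02014172,  83.10686423,
         1.29358275,  78.5397078 ,  -3.26101239]), 'joint_velocities': array([-0.11898938, -0.04940603, -0.00542892,  0.01865359,  0.05054989,
       -0.07376843, -0.0493297 ]), 'effort': array([-3.56811233e-04, -4.91089225e+01, -4.03279010e-01, -3.12762308e+01,
       -6.36683707e-02,  3.35743942e-02,  4.47027776e-05]), 'tool_pos': array([0.26015058, 0.59570427, 0.2225881 ]), 'tool_rot': array([ 1.79993868e+02, -4.19110058e-05,  1.56409890e+02]), 'force': array([ 0.28370954, -0.01872497,  0.39844272]), 'wrist_torque': array([-0.01464732, -0.02591423,  0.06466534]), 'grasp_force': 0.0, 'grip_width': 0.08705400364766724}
```

View pics/top0.png

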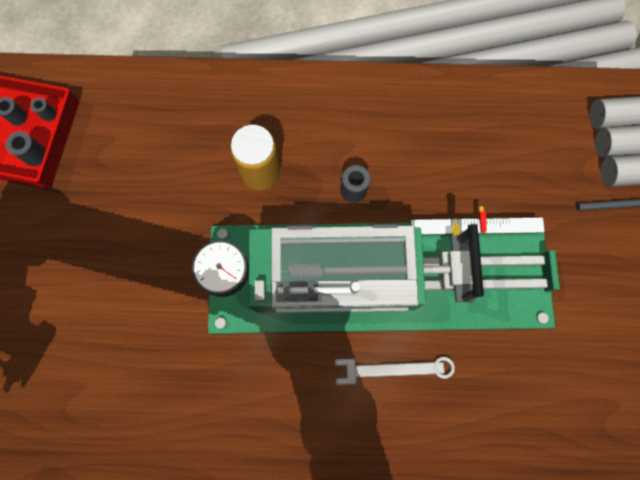

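View pics/scene0.png

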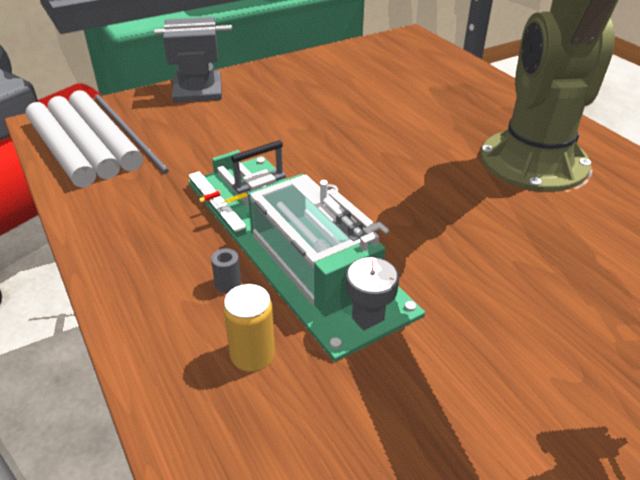

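```bash
cat > fit.py <<'E'
from h import *
from scipy.optimize import least_squares
def proj(cam,P,cal):
    f=240/np.tan(np.radians(cal["fov_y"])/2)
    q=rot(cal["orientation"]).inv().apply(np.array(P)-cal["position"])
    return np.array([cal["cx"]+f*q[0]/-q[2],cal["cy"]-f*q[1]/-q[2]])
def tw(p,X):
    c,s=np.cos(p[2]),np.sin(p[2]); return np.array([p[0]+c*X[0]-s*X[1],p[1]+s*X[0]+c*X[1],X[2]])
E
cat > f1.py <<'E'
from fit import *
cals={c:viewer.get_calibration(c) for c in("top","scene")}
# p: x,y,yaw, knob y, mark y
def obs(p):
    return [("top",(245,290),None) for _ in []]+[
 ("top",(356,287),(-.035,p[3],.1465)),("scene",(323,183),(-.035,p[3],.1465)),
 ("top",(474,229),(.045,-.095,.13)),("top",(477,294),(-.045,-.095,.13)),
 ("scene",(236,156),(.045,-.095,.13)),("scene",(281,147),(-.045,-.095,.13)),
 ("top",(260,290),(-.035,.195,.122)),("scene",(375,230),(-.035,.195,.122)),
 ("top",(219,265),(0,.252,.108)),("scene",(373,272),(0,.252,.108)),
 ("top",(482,219),(.078,p[4],.039)),("scene",(210,197),(.078,p[4],.039)),
 ("top",(455,231),(.078,-.095,.047))]
cost=lambda p:np.concatenate([proj(c,tw(p,X),cals[c])-np.array(u) for c,u,X in obs(p)])
best=least_squares(cost,[.58,-.03,0,.03,-.15],loss="soft_l1")
p=best.x;print(p,np.degrees(p[2]));print(cost(p).reshape(-1,2).round(1))
for n,X in dict(knob=(-.035,p[3],.1325),bar=(0,-.095,.13),mark=(.078,p[4],.039)).items():print(n,tw(p,X).round(4))
E
python3 f1.py
```

```text
[ 0.56941039 -0.03583906  0.04258399  0.06721971 -0.13802864] 2.439883149325015
[[  0.1  -0.5]
 [  1.4  -1. ]
 [ -1.   -0.8]
 [  1.3   0.4]
 [ -0.5   2.5]
 [ -0.6  -2.9]
 [ -0.7   0.1]
 [ -4.8   7. ]
 [  0.5   1.7]
 [  0.2   2.6]
 [ -0.    2.7]
 [  3.3  -2.7]
 [  0.3 -10.3]]
knob [0.5316 0.0298 0.1325]
bar [ 0.5735 -0.1308  0.13  ]
mark [ 0.6532 -0.1704  0.039 ]
```

Call:
{"api": "apply_moves", "payload": {
  "moves": [
    [-0.82,-0.745,0,0,0,0,0],
    [-0.82,-0.745,0,0,0,0,0],
    [-0.82,-0.745,0,0,0,0,0],
    [-0.82,-0.745,0,0,0,0,0],
    [-0.82,-0.745,0,0,0,0,0],
    [-0.82,-0.745,0,0,0,0,0]
  ],
  "grip_force": 20
}}

```text
time_s: 2.4
tool_pos: [0.3536, 0.3897, 0.2232]
tool_rot: [180.0, 0.1, 156.0]
force: [-1.0, 0.4, 1.3]
grip_width: 0.0469
grasp_force: 0.0
```

Call:
{"api": "apply_moves", "payload": {
  "moves": [
    [-0.82,-0.745,0,0,0,0,0],
    [-0.82,-0.745,0,0,0,0,0],
    [-0.82,-0.745,0,0,0,0,0],
    [-0.82,-0.745,0,0,0,0,0],
    [-0.82,-0.745,0,0,0,0,0],
    [-0.82,-0.745,0,0,0,0,0]
  ]
}}

```text
time_s: 3.0
tool_pos: [0.4431, 0.1887, 0.223]
tool_rot: [180.0, 0.1, 156.1]
force: [-0.3, 0.1, 0.2]
grip_width: 0.0026
grasp_force: 0.0
```

Call:
{"api": "apply_moves", "payload": {
  "moves": [
    [-0.82,-0.745,0,0,0,-0.3,0],
    [-0.82,-0.745,0,0,0,-0.3,0],
    [-0.82,-0.745,0,0,0,-0.3,0],
    [-0.82,-0.745,0,0,0,-0.3,0],
    [-0.82,-0.745,0,0,0,-0.3,0],
    [-0.82,-0.745,0,0,0,-0.3,0],
    [-0.82,-0.745,0,0,0,-0.3,0]
  ]
}}

```text
time_s: 3.7
tool_pos: [0.5326, -0.0092, 0.2223]
tool_rot: [180.0, -0.0, -177.8]
force: [0.4, 1.2, 0.4]
grip_width: 0.0002
grasp_force: 0.0
```

```bash
python3 - <<'E'
from h import *
cal=viewer.get_calibration("wrist");print(cal)
im=viewer.read_camera("wrist"); cv2.imwrite("pics/w1.png",im[...,::-1])
for n,z in dict(bolt_knob=.1325,guard_bolt=.118,keeper=.122,draw_slide=.13,mark=.039,pointer=.047).items():
    print(n,[(np.round(b["location"]),round(b["conf"],2),np.round(at_z("wrist",b["location"],z,cal),3)) for b in boxes_of("wrist",n)[:2]])
E
```

```text
{'fov_y': 58.12304510529308, 'cx': 319.31481687326965, 'cy': 239.0211232087738, 'position': array([ 0.46445377, -0.01198507,  0.38452626]), 'orientation': array([-1.44524804e+01, -3.21746037e-02,  9.22099049e+01])}
bolt_knob [(array([431., 236.]), 0.59, array([0.525, 0.058, 0.132]))]
guard_bolt [(array([427., 238.]), 0.78, array([0.53 , 0.059, 0.118]))]
keeper [(array([320., 221.]), 0.97, array([ 0.52 , -0.009,  0.122]))]
draw_slide [(array([144., 257.]), 0.57, array([ 0.545, -0.117,  0.13 ]))]
mark []
pointer [(array([149., 254.]), 0.56, array([ 0.569, -0.147,  0.047]))]
```

View pics/w1.png

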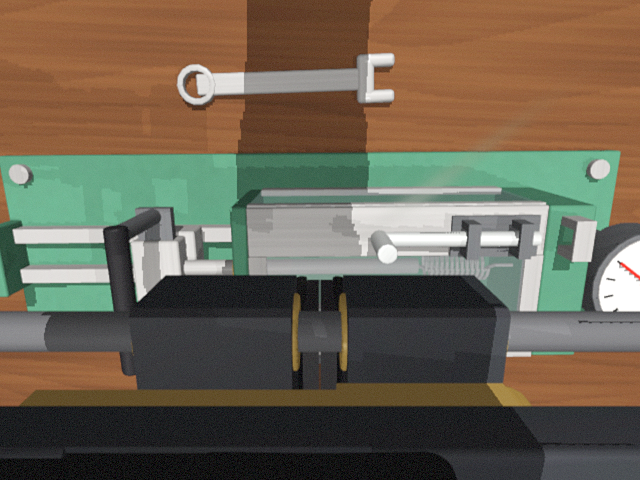

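```bash
python3 - <<'E'
from fit import *
o=env.get_obs(); print(o["tool_pos"],o["tool_rot"],o["force"])
p=[.5694,-.0358,.0426]
def inv(w): d=np.array(w[:2])-p[:2]; c,s=np.cos(p[2]),np.sin(p[2]); return np.round([c*d[0]+s*d[1],-s*d[0]+c*d[1]],4)
for n,u,z in [("stemtop",(386,252),.1465),("rod",(440,240),.1125),("keeper",(577,239),.122),("bar_near",(116,230),.137),("bar_far",(128,372),.137),("bar_l",(106,232),.13),("bar_r",(128,228),.13)]:
    w=at_z("wrist",u,z); print(n,w.round(4),inv(w))
print(inv(o["tool_pos"]))
E
```

```text
[ 0.53202658 -0.00953993  0.22261175] [ 1.79975447e+02  7.59259502e-03 -1.77687902e+02] [ 0.66256549 -0.46267615  0.33552125]
stemtop [0.5315 0.0287 0.1465] [-0.0351  0.0661]
rod [0.5316 0.0691 0.1125] [-0.0333  0.1064]
keeper [0.5251 0.1522 0.122 ] [-0.0362  0.1898]
bar_near [ 0.5271 -0.1297  0.137 ] [-0.0462 -0.092 ]
bar_far [ 0.6211 -0.1292  0.137 ] [ 0.0476 -0.0955]
bar_l [ 0.5304 -0.1392  0.13  ] [-0.0434 -0.1016]
bar_r [ 0.5274 -0.1256  0.13  ] [-0.0458 -0.088 ]
[-0.0362  0.0278]
```

Call:
{"api": "apply_moves", "payload": {
  "moves": [
    [0,0,0.2,0,0,0,0],
    [0,0,0.4,0,0,0,0],
    [0,0,0.485,0,0,0,0],
    [0,0,0.485,0,0,0,0],
    [0,0,0.485,0,0,0,0]
  ]
}}

```text
time_s: 4.55
tool_pos: [0.5325, -0.0106, 0.1262]
tool_rot: [180.0, 0.0, -177.8]
force: [-0.4, 0.2, 0.9]
grip_width: 0.0003
grasp_force: 0.0
```

Call:
{"api": "apply_moves", "payload": {
  "moves": [
    [0,0.05,0,0,0,0,0],
    [0,0.08,0,0,0,0,0],
    [0,0.1,0,0,0,0,0],
    [0,0.12,0,0,0,0,0],
    [0,0.14,0,0,0,0,0],
    [0,0.16,0,0,0,0,0],
    [0,0.175,0,0,0,0,0],
    [0,0.19,0,0,0,0,0],
    [0,0.2,0,0,0,0,0],
    [0,0.2,0,0,0,0,0]
  ]
}}

```text
time_s: 5.55
tool_pos: [0.5308, 0.0295, 0.1256]
tool_rot: [180.0, 0.0, -177.8]
force: [0.1, -1.7, 1.0]
grip_width: 0.0005
grasp_force: 0.8
```

Contact is likely (−1.7 N); continue in small steps.

Call:
{"api": "apply_moves", "payload": {
  "moves": [
    [0,0.015,0,0,0,0,0],
    [0,0.03,0,0,0,0,0],
    [0,0.04,0,0,0,0,0],
    [0,0.05,0,0,0,0,0],
    [0,0.05,0,0,0,0,0]
  ]
}}

```text
time_s: 6.05
tool_pos: [0.5303, 0.0397, 0.1256]
tool_rot: [180.0, 0.0, -177.8]
force: [1.1, -2.1, 1.7]
grip_width: 0.0006
grasp_force: 0.7
```

```bash
python3 - <<'E'
from h import *
im=viewer.read_camera("wrist"); cv2.imwrite("pics/w2.png",im[...,::-1])
im=viewer.read_camera("scene"); s=cv2.resize(im[140:290,230:430],None,fx=4,fy=4,interpolation=cv2.INTER_CUBIC);cv2.imwrite("pics/s2.png",s[...,::-1])
E
```

```text
(no output)
```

View pics/w2.png

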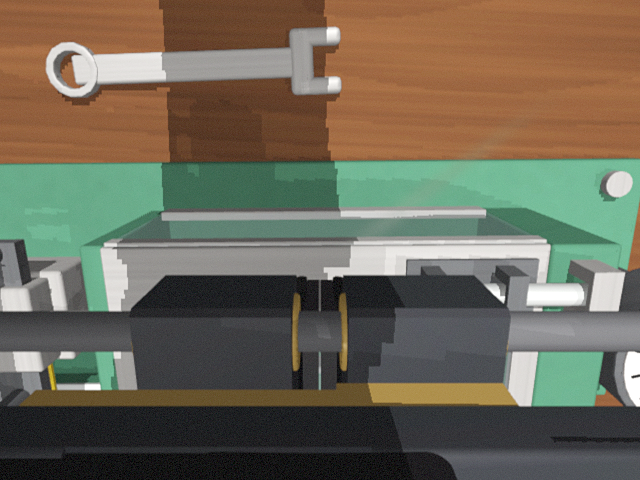

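Rod nose at (583,293) is just reaching the keeper (600,290): the bolt is moving, not yet home. Push on.

Call:
{"api": "apply_moves", "payload": {
  "moves": [
    [0,0.015,0,0,0,0,0],
    [0,0.03,0,0,0,0,0],
    [0,0.04,0,0,0,0,0],
    [0,0.05,0,0,0,0,0],
    [0,0.05,0,0,0,0,0]
  ]
}}

```text
time_s: 6.65
tool_pos: [0.5297, 0.0496, 0.1254]
tool_rot: [180.0, -0.0, -177.8]
force: [0.4, -1.0, 0.8]
grip_width: 0.0007
grasp_force: 0.8
```

Call:
{"api": "apply_moves", "payload": {
  "moves": [
    [0,0.01,0,0,0,0,0],
    [0,0.02,0,0,0,0,0],
    [0,0.025,0,0,0,0,0],
    [0,0.025,0,0,0,0,0]
  ]
}}

```text
time_s: 7.05
tool_pos: [0.5296, 0.0504, 0.1255]
tool_rot: [-179.7, -0.0, -177.9]
force: [0.3, -9.0, 2.1]
grip_width: 0.0006
grasp_force: 4.5
```

Call:
{"api": "apply_moves", "payload": {
  "moves": [
    [0,-0.03,0,0,0,0,0],
    [0,-0.04,-0.1,0,0,0,0],
    [0,-0.04,-0.3,0,0,0,0],
    [0,-0.04,-0.4,0,0,0,0],
    [0,-0.04,-0.4,0,0,0,0]
  ]
}}

```text
time_s: 7.55
tool_pos: [0.5319, 0.0476, 0.2089]
tool_rot: [179.8, 0.3, -177.7]
force: [0.3, 0.1, 0.2]
grip_width: 0.0005
grasp_force: 0.0
```

Call:
{"api": "apply_moves", "payload": {
  "moves": [
    [-0.185,-0.2,0,0,0,0,0.6],
    [-0.185,-0.4,0,0,0,0,0.6],
    [-0.185,-0.65,0,0,0,0,0.6],
    [-0.185,-0.89,0,0,0,0,0.6],
    [-0.185,-0.89,0,0,0,0,0.6],
    [-0.185,-0.89,0,0,0,0,0.6],
    [-0.185,-0.89,0,0,0,0,0.6]
  ]
}}

```text
time_s: 8.25
tool_pos: [0.5737, -0.1282, 0.2046]
tool_rot: [179.9, -0.1, -177.7]
force: [0.1, 1.1, 0.2]
grip_width: 0.0478
grasp_force: 0.0
```

```bash
python3 - <<'E'
from h import *
o=env.get_obs(); print(o["tool_pos"],o["tool_rot"],o["force"])
a=viewer.read_camera("wrist"); b=viewer.read_camera("top"); 
cv2.imwrite("pics/w3.png",a[...,::-1]); cv2.imwrite("pics/t3.png",b[...,::-1])
s=viewer.read_camera("scene"); cv2.imwrite("pics/s3.png",s[...,::-1])
s=cv2.resize(s[140:290,180:430],None,fx=2.4,fy=2.4); b=cv2.resize(b[205:340,200:560],(600,225))
cv2.imwrite("pics/c3.png",np.vstack([s,b])[...,::-1])
E
```

```text
[ 0.57367907 -0.12820335  0.20457191] [ 1.79897635e+02 -6.65158800e-02 -1.77688774e+02] [0.14570152 1.10046234 0.1510179 ]
```

View pics/w3.png

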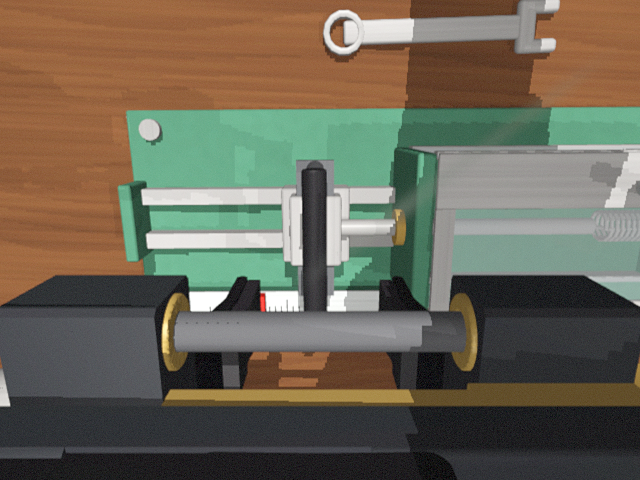

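View pics/c3.png

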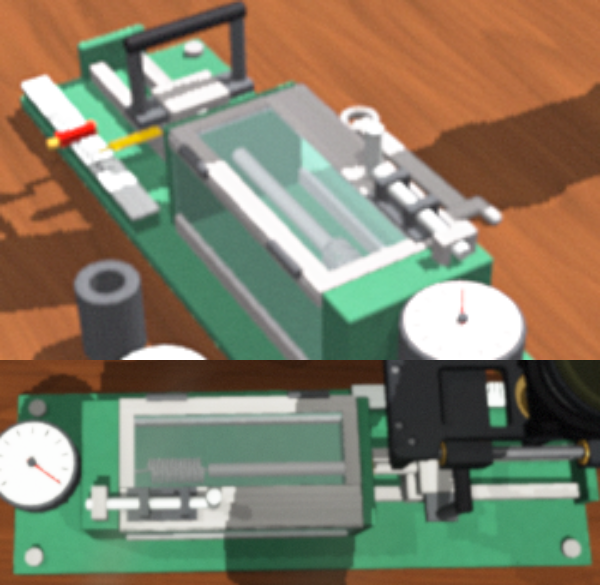

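```bash
python3 - <<'E'
from fit import *
p=[.5694,-.0358,.0426]
def inv(w): d=np.array(w[:2])-p[:2]; c,s=np.cos(p[2]),np.sin(p[2]); return np.round([c*d[0]+s*d[1],-s*d[0]+c*d[1]],4)
for u in [(303,172),(327,172),(304,290),(328,290)]:
    print("bar",inv(at_z("wrist",u,.13)))
for cam,f,roi in [("top","top0",(440,500,200,240)),("scene","s3",(190,250,180,225)),("scene","scene0",(190,250,180,225))]:
    im=cv2.imread(f"pics/{f}.png"); h=cv2.cvtColor(im,cv2.COLOR_BGR2HSV).astype(int)
    H,S,V=h[...,0],h[...,1],h[...,2]
    for n,m,z in [("red",((H<6)|(H>174))&(S>180)&(V>110),.039),("yel",(H>18)&(H<32)&(S>150)&(V>110),.047)]:
        k=np.zeros_like(m);k[roi[2]:roi[3],roi[0]:roi[1]]=1;v,u=np.nonzero(m&k)
        lab=cv2.connectedComponentsWithStats((m&k).astype(np.uint8))
        for st,ce in zip(lab[2][1:],lab[3][1:]):
            if st[4]>5: print(cam,f,n,st,ce.round(1),inv(at_z(cam,ce,z)))
E
```

```text
bar [-0.0442 -0.1014]
bar [-0.0441 -0.0883]
bar [ 0.0244 -0.1015]
bar [ 0.0245 -0.0875]
top top0 red [479 211   8  21 110] [482.9 220.2] [ 0.0803 -0.1398]
top top0 yel [479 207   4   3  11] [480.6 208.1] [ 0.0974 -0.1352]
top top0 yel [453 224   7  11  57] [455.6 230. ] [ 0.0633 -0.0943]
scene s3 red [203 191  17  10  62] [211.3 195.5] [ 0.0828 -0.1367]
scene s3 yel [226 193  21  10  85] [236.3 197.1] [ 0.0499 -0.0974]
scene s3 yel [200 198   4   4  13] [201.4 199.5] [ 0.1072 -0.1244]
scene scene0 red [203 191  17  10  62] [211.3 195.5] [ 0.0828 -0.1367]
scene scene0 yel [226 193  22  10  84] [236.6 197.1] [ 0.0493 -0.0972]
scene scene0 yel [200 198   4   4  15] [201.5 199.6] [ 0.1071 -0.1241]
```

Call:
{"api": "apply_moves", "payload": {
  "moves": [
    [0,-0.012,0.1,0,0,0,0.6],
    [0,-0.012,0.25,0,0,0,0.6],
    [0,-0.012,0.4,0,0,0,0.6],
    [0,-0.012,0.465,0,0,0,0.6],
    [0,-0.012,0.465,0,0,0,0.6],
    [0,-0.012,0.465,0,0,0,0.6]
  ]
}}

```text
time_s: 9.0
tool_pos: [0.5746, -0.1325, 0.1136]
tool_rot: [-180.0, 0.1, -177.8]
force: [-0.0, -0.9, 0.9]
grip_width: 0.0519
grasp_force: 0.0
```

Call:
{"api": "apply_moves", "payload": {
  "moves": [
    [0,0,0,0,0,0,0.4],
    [0,0,0,0,0,0,0.25],
    [0,0,0,0,0,0,0.15],
    [0,0,0,0,0,0,0],
    [0,0,0,0,0,0,0],
    [0,0,0,0,0,0,0],
    [0,0,0,0,0,0,0],
    [0,0,0,0,0,0,0]
  ],
  "grip_force": 45
}}

```text
time_s: 9.8
tool_pos: [0.5739, -0.131, 0.1127]
tool_rot: [179.9, -0.0, -177.7]
force: [-1.7, 5.6, 2.8]
grip_width: 0.0129
grasp_force: 45.0
```

Call:
{"api": "apply_moves", "payload": {
  "moves": [
    [0,-0.03,0,0,0,0,0],
    [0,-0.06,0,0,0,0,0],
    [0,-0.09,0,0,0,0,0],
    [0,-0.12,0,0,0,0,0],
    [0,-0.15,0,0,0,0,0],
    [0,-0.175,0,0,0,0,0],
    [0,-0.175,0,0,0,0,0],
    [0,-0.175,0,0,0,0,0]
  ]
}}

```text
time_s: 10.6
tool_pos: [0.5754, -0.1641, 0.1127]
tool_rot: [179.7, -0.0, -177.7]
force: [-1.9, 9.0, 4.7]
grip_width: 0.0129
grasp_force: 45.0
```

```bash
python3 - <<'E'
from fit import *
p=[.5694,-.0358,.0426]
def inv(w): d=np.array(w[:2])-p[:2]; c,s=np.cos(p[2]),np.sin(p[2]); return np.round([c*d[0]+s*d[1],-s*d[0]+c*d[1]],4)
o=env.get_obs(); print(o["tool_pos"],inv(o["tool_pos"]),o["grip_width"])
s=viewer.read_camera("scene"); t=viewer.read_camera("top")
cv2.imwrite("pics/s4.png",s[...,::-1])
s=cv2.resize(s[170:230,180:260],(800,600),interpolation=cv2.INTER_CUBIC)
cv2.imwrite("pics/c4.png",s[...,::-1])
E
```

```text
[ 0.5754212  -0.16410735  0.11265387] [ 0.0006 -0.1284] 0.01285637426384633
```

View pics/c4.png

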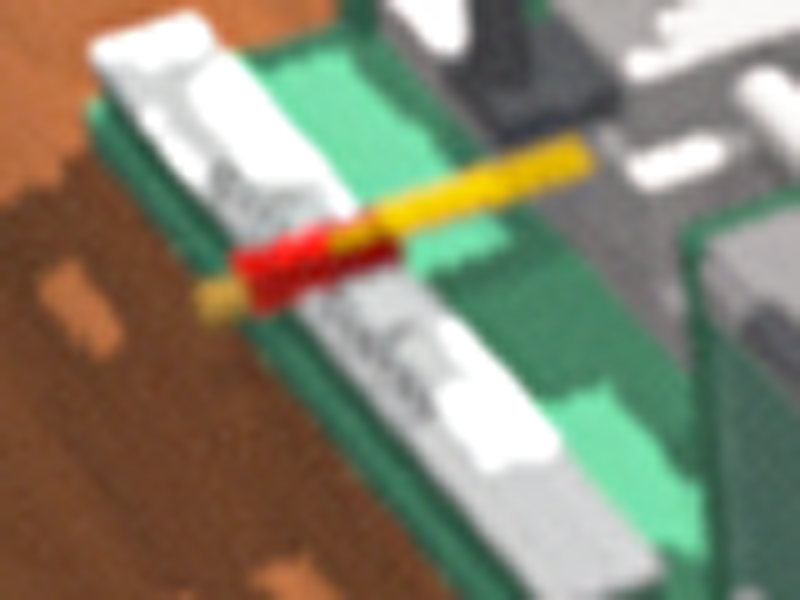

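```bash
python3 - <<'E'
from fit import *
p=[.5694,-.0358,.0426]
cal=viewer.get_calibration("scene")
C=lambda X:((proj("scene",tw(p,X),cal)-[180,170])*10).round(0)
for m in (-.138,-.140,-.142): print(m,"-y edge",C((.062,m-.004,.039)),C((.094,m-.004,.039)),"+y edge",C((.062,m+.004,.039)),C((.094,m+.004,.039)))
for y in (-.126,-.128,-.130,-.140): print("tip",y,C((.078,y,.047)),C((.045,y,.047)))
# per-row/col colours of top0 index and rule ends
print("rule? ",C((.078,-.195,.03)))
t=cv2.imread("pics/top0.png"); ct=viewer.get_calibration("top")
for m in (-.136,-.140,-.144): print(proj("top",tw(p,(.078,m,.039)),ct).round(1),end=" ")
g=t[211:232,474:492].astype(int); w=(np.clip(g[...,2]-np.maximum(g[...,1],g[...,0])-90,0,None))
print((w.sum(1)),"cols",(w*np.arange(474,492)).sum(1)/np.maximum(w.sum(1),1))
s=cv2.imread("pics/s4.png"); h=cv2.cvtColor(s,cv2.COLOR_BGR2HSV)
print(h[190:204,200:224,2]*((h[190:204,200:224,0]<8)|(h[190:204,200:224,0]>172)))
E
```

```text
-0.138 -y edge [402. 206.] [246. 260.] +y edge [421. 228.] [263. 281.]
-0.14 -y edge [398. 201.] [241. 254.] +y edge [416. 222.] [259. 276.]
-0.142 -y edge [393. 196.] [237. 249.] +y edge [412. 217.] [255. 271.]
tip -0.126 [356. 241.] [518. 186.]
tip -0.128 [352. 236.] [513. 180.]
tip -0.13 [347. 230.] [509. 175.]
tip -0.14 [324. 203.] [485. 149.]
rule?  [214. 134.]
[480.6 221.7] [483.2 221.7] [485.8 221.6] [305 560 618 605 605 607 607 563 538 530 528 534 533 514 487 461 462 472
 475 415 206] cols [482.61311475 482.33571429 482.36893204 482.51900826 482.60330579
 482.78912685 482.84019769 482.77975133 482.7732342  482.8245283
 482.88068182 482.91947566 482.96810507 483.0077821  483.06365503
 483.15835141 483.31385281 483.44915254 483.52421053 483.41686747
 483.18446602]
[[  0   0   0   0   0   0   0   0   0   0   0   0   0   0 255   0   0   0
    0   0   0   0   0   0]
 [  0   0   0 190   0   0   0   0   0   0   0   0 215 235   0   0   0   0
    0   0   0   0   0   0]
 [  0   0   0   0   0   0   0   0   0 208 235 241 225 227   0   0   0   0
    0   0   0   0   0   0]
 [  0   0   0   
[... 395 characters left out ...]
 0   0   0 203 197 186 165 162 154 153 149 151 136 139 146 156 164
  184 182   0   0   0   0]
 [  0   0   0   0   0 162 160 155 154 156 156 163 157 146 156 182   0 197
    0 209   0   0   0   0]
 [  0   0   0   0   0 157 157 153 148 156 173 177 163 149 162   0 213   0
    0   0   0   0   0   0]
 [  0   0   0   0   0 154 154 136 123 136 168   0   0   0   0   0   0   0
    0   0   0   0   0   0]
 [  0   0   0   0   0   0   0   0   0   0   0   0   0   0   0   0   0   0
    0   0   0   0   0   0]
 [  0   0   0   0   0   0   0   0   0   0   0   0   0   0   0   0   0   0
    0   0   0   0   0   0]
 [  0   0   0   0   0   0   0   0   0   0   0   0   0   0   0 158   0   0
    0   0   0   0   0   0]]
```

Call:
{"api": "apply_moves", "payload": {
  "moves": [
    [0,-0.015,0,0,0,0,0],
    [0,-0.03,0,0,0,0,0],
    [0,-0.045,0,0,0,0,0],
    [0,-0.055,0,0,0,0,0],
    [0,-0.062,0,0,0,0,0],
    [0,-0.062,0,0,0,0,0],
    [0,-0.062,0,0,0,0,0]
  ]
}}

```text
time_s: 11.4
tool_pos: [0.5759, -0.1748, 0.1127]
tool_rot: [179.6, -0.1, -177.6]
force: [-3.2, 11.6, 7.5]
grip_width: 0.0128
grasp_force: 45.0
```

```bash
python3 - <<'E'
from fit import *
o=env.get_obs(); print(o["tool_pos"],o["force"])
s=viewer.read_camera("scene"); t=viewer.read_camera("top")
cv2.imwrite("pics/s5.png",s[...,::-1])
a=cv2.resize(s[180:215,190:240],(800,560),interpolation=cv2.INTER_CUBIC)
cv2.imwrite("pics/c5.png",a[...,::-1])
E
```

```text
[ 0.57591872 -0.17480286  0.11265173] [-3.16491093 11.56161473  7.50339088]
```

View pics/c5.png

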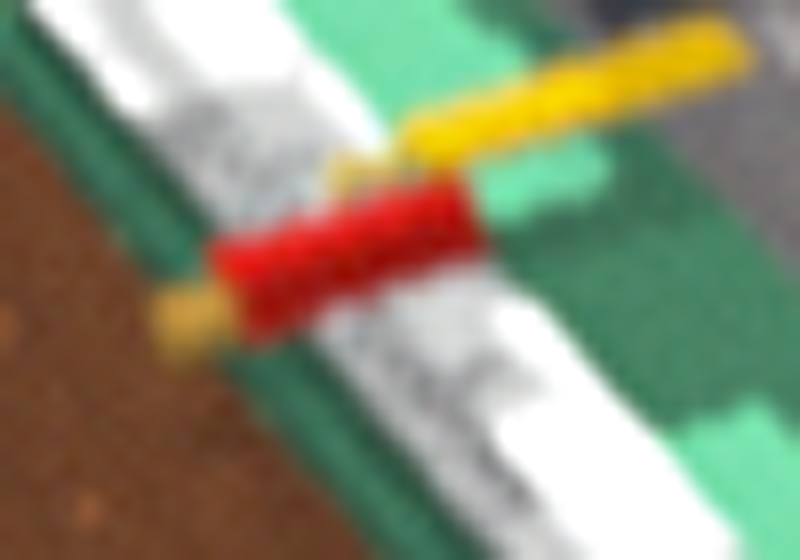

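Call:
{"api": "apply_moves", "payload": {
  "moves": [
    [0,-0.004,0,0,0,0,0],
    [0,-0.0075,0,0,0,0,0],
    [0,-0.0075,0,0,0,0,0],
    [0,-0.0075,0,0,0,0,0],
    [0,-0.0075,0,0,0,0,0]
  ]
}}

```text
time_s: 12.0
tool_pos: [0.576, -0.176, 0.1127]
tool_rot: [179.6, -0.1, -177.6]
force: [-2.3, 11.2, 5.6]
grip_width: 0.013
grasp_force: 45.0
```

```bash
python3 - <<'E'
from fit import *
o=env.get_obs(); print(o["tool_pos"],o["force"],o["grasp_force"])
p=[.5694,-.0358,.0426]
s=viewer.read_camera("scene"); cv2.imwrite("pics/s6.png",s[...,::-1])
cal=viewer.get_calibration("scene")
# render overlay: index top outline + expected pointer tip positions for offsets -4,0,4
P=lambda X:(proj("scene",tw(p,X),cal)-[190,180]+.5)*16
m=-.140
# align model to picture with the index's red left/top corner & extent: shift by matching masks
h=cv2.cvtColor(s,cv2.COLOR_RGB2HSV).astype(int)
red=(((h[...,0]<8)|(h[...,0]>172))&(h[...,1]>150)&(h[...,2]>110)).astype(np.float32)
top=red*np.clip((h[...,2]-170)/40,0,1)
sub=red[186:206,198:226];best=[]
pts3=[(.062,m-.004,.039),(.094,m-.004,.039),(.094,m+.004,.039),(.062,m+.004,.039)]
q=np.array([proj("scene",tw(p,X),cal) for X in pts3])
low=np.array([proj("scene",tw(p,(x,m+.004,z)),cal) for x,z in((.062,.031),(.094,.031))])
for dx in np.arange(-3,3.1,.25):
  for dy in np.arange(-3,3.1,.25):
    k=np.zeros((480*4,640*4),np.uint8); cv2.fillPoly(k,[np.round((q+[dx+.5,dy+.5])*4).astype(int)],1)
    k=cv2.resize(k.astype(np.float32),(640,480),interpolation=cv2.INTER_AREA)
    best.append((np.abs(k-top)[186:206,198:226].sum(),dx,dy))
best.sort();print(best[:4]);_,dx,dy=best[0]
a=cv2.resize(s[180:215,190:240],(800,560),interpolation=cv2.INTER_CUBIC)
d=np.array([dx,dy])*16
cv2.polylines(a,[np.round([P(X)+d for X in pts3]).astype(int)],True,(0,255,255),1)
for e,c in((-.004,(255,0,255)),(0,(0,0,255)),(.004,(255,255,255))):
    A,B=[np.round(P((x,m+e,.047))+d).astype(int) for x in(.078,.045)]
    cv2.line(a,tuple(map(int,A)),tuple(map(int,B)),c,1);cv2.circle(a,tuple(map(int,A)),4,c,1)
cv2.imwrite("pics/c6.png",a[...,::-1])
E
```

```text
[ 0.57599202 -0.17595379  0.11268506] [-2.28295544 11.15341959  5.58906584] 44.99504506587982
[(np.float64(15.187499999999998), np.float64(-2.5), np.float64(0.0)), (np.float64(15.337499999999999), np.float64(-1.75), np.float64(-0.25)), (np.float64(15.362499999999999), np.float64(-2.25), np.float64(0.0)), (np.float64(15.5625), np.float64(-2.75), np.float64(0.0))]
```

View pics/c6.png

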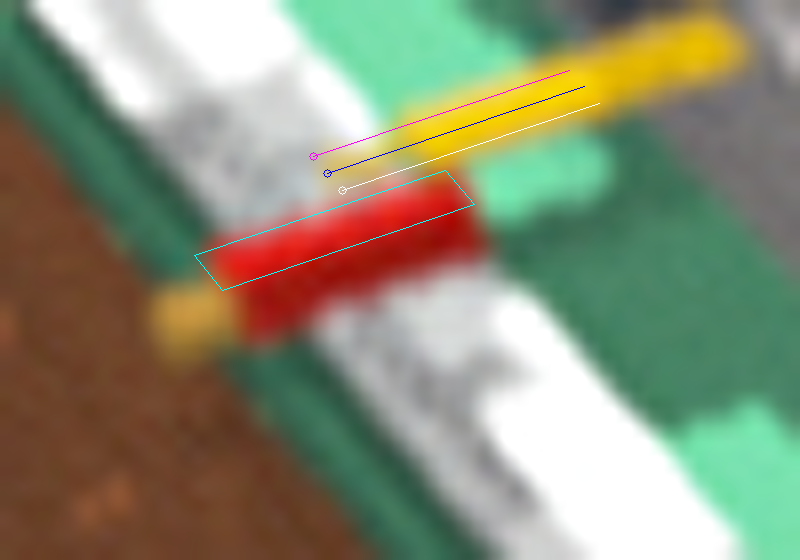

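The pointer's centre line lies within about 1 mm of the expected on-index line (tip at (333,170), index top face around (335,230)). I'm handing in.

Call:
{"api": "apply_moves", "payload": {
  "moves": [
    [0,0,0,0,0,0,0],
    [0,0,0,0,0,0,0],
    [0,0,0,0,0,0,0]
  ]
}}

```text
time_s: 12.35
tool_pos: [0.576, -0.176, 0.1126]
tool_rot: [179.6, -0.1, -177.6]
force: [-2.6, 12.6, 5.4]
grip_width: 0.0125
grasp_force: 45.0
```

```bash
python3 -c "
from cell import env
print(env.get_obs()['tool_pos']); print(env.sign_off())"
```

```text
[ 0.57597278 -0.1759811   0.11264203]
the job is handed in; nothing more can be done
None
```

I handed the job in at 12.35 s with the bolt pushed home into its keeper and the slide still gripped at the red index, the pointer within about 1 mm of its middle by camera estimate; the hand-in returned no verdict.

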